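Sort the stripped injector's parts

ROBOT

A 6-joint arm with a two-finger parallel gripper is mounted at the origin on the work surface. World frame = base frame: x ahead of the robot, y to its left, z up, the work surface at z = 0. Lengths are in mm, angles in degrees, forces in N, time in s.
With the tool pointing down it reaches from about 300 to 850 mm from the base axis. Payload 4.2 kg.
Tool frame: the origin (TCP) lies midway between the tips of the shut fingers; the grasp point (between the pads) lies 19 mm behind it; z points along the fingers, y is the line along which they close (so a half turn about z gives the same grasp; the last joint's range is limited). The gripper opens to 91 mm and grips with 3 to 60 N. Pads are 32 mm wide; open, the fingers measure 118 mm over their backs; the gripper's body (76 mm by 178 mm) begins 60 mm behind the grasp point.
Start: joints at [71.391, 18.312, 89.639, -0, 72.044, -1.146], TCP at [172.561, 548.512, 213.976] pointing down, gripper open.
Joint ranges: [-177.97, 177.97], [-48.28, 115.42], [12.27, 149.76], [-77.06, 257.06], [2.81, 150.46], [-146.56, 146.56]. Speed limits (degrees/s): [147.25, 147.25, 180, 180, 180, 180].

INTERFACE

Orientations are given as [roll, pitch, yaw] about the fixed x, y, z axes, in that order (R = Rz(yaw) Ry(pitch) Rx(roll)).
In Python, from workcell import env gives the robot as it stands.
- The arm moves only by the shell command python3 -m jog 'ROWS' [FORCE]. ROWS is a JSON object of lists of equal length, an entry for each row: "jaw": the finger opening in mm, from 0 to 91.2; "slide": the shift along the tool's x, y, z in units of 30 mm (1.0 is 30 mm), a list of three; "spin": the turn about the tool's z in units of 8 degrees (1.0 is 8 degrees). In form: {"jaw": [jaw, ...], "slide": [[dx, dy, dz], ...], "spin": [spin, ...]}. A call has 1 to 10 rows; each row shifts and turns the commanded pose from where the row before left it, along the tool's axes as they then stand; what a row does not reach is not made up. A row lasts 1/10 s, in which the tool goes at most 50 mm and 8.59 degrees, less where a joint would pass 70% of its speed; a pose out of reach is approached as far as the arm can. A call is refused whole if a number of a shift passes 1 or a number of a turn 1, either way. A call with a gripper value outside its range is refused whole. The fingers move at their own pace and stop on an object; FORCE is the grip in N (left out, the last holds). Time passes only in rows, so rows that do not move let the fingers close. It gives the time, the measured TCP pose, the force, the opening and the grip force at its end, in the units of the state.
- env.state(): the state, without advancing time (a new reading comes with each control period).
- env.grab_frame(name): name is "scene" or "side" or "wrist"; returns the picture (400x640x3 uint8, red, green, blue); there is no depth.
- env.camera_model(name): a dict with "fx", "fy", "cx", "cy" (pixels), "camera_from_world" (4x4, takes a point from world to camera coordinates). Camera axes: x right, y up, looking along -z (the intrinsics and any distortion apply to the point x, -y, -z); pixel columns grow to the right and rows downward; lengths in mm; the calibration is good to about 2 mm. A picture is of the moment at which its call begins: read the wrist's pose just before it. camera_model takes no time and is no camera call; for the wrist camera it gives the pose at the moment of the call.
- env.job_done(): hands the job in; it is judged then, once.
The state is a dict: "time_s": time; "qpos": joint angles; "qvel": joint speeds; "effort": joint torques, N m; "ee_pos": TCP position; "ee_rot": TCP orientation; "force": force on the tool from outside, world axes, zero at the start; "torque": the same for the moment, N m; "gripper_width": finger opening in mm; "gripper_force": force on a finger pad.
Only numpy, scipy, OpenCV 4.12 (cv2) and the standard library are available. Lean on these libraries where they do the work, as an engineer would, in place of code of your own. Each camera call takes 0.05 s, during which the arm holds its last target. There are 200 camera calls.

TASK

Sort the parts left on the bench from the stripped injector: stand both steel nozzle nuts upright, side by side, on the sprung wash lift; lay the bronze sealing washer flat in the round dish; put the plastic protective cap in the square bin; and stand the spanner socket upright in the long tray. Load the lift gently, never pushing its platform down to its stop, and leave the can standing where it is.

Things in the scene. Friction and masses are not known exactly. Their poses are not given: they have to be found in the camera images.
- nut_a: steel nozzle nut, standing upright: round sleeve 34 mm in diameter and 36 mm high, above it a narrower hexagon (about 30 mm) and a slim nose of 18 mm, 58 mm high in all, 160 to 250 g. Origin: centre of its underside, z up through the nose. Turned to any yaw. The two nuts are alike.
- nut_b: steel nozzle nut, standing upright: round sleeve 34 mm in diameter and 36 mm high, above it a narrower hexagon (about 30 mm) and a slim nose of 18 mm, 58 mm high in all, 160 to 250 g. Origin: centre of its underside, z up through the nose. Turned to any yaw. The two nuts are alike.
- cap: green plastic protective cap, a stubby closed cap with a domed top, standing mouth down: skirt 38 mm in diameter and 21 mm high, dome 30 mm, 34 mm high in all, 20 g. Origin: centre of its underside, z up.
- washer: bronze sealing washer lying flat: a ring 36 mm across with an 18 mm hole, 6 mm thick, 35 g. Origin: centre of its underside, z up.
- socket: blue anodized spanner socket, a plain upright cylinder with a square drive hole in its flat top: 40 mm in diameter, 48 mm high, 105 to 165 g. Origin: centre of its underside, z up.
- lift_pan (a point): sprung wash lift: square steel platform 124 mm wide with a lip 5 mm high, 3 mm thick, on rubber bellows over a fixed grey base 120 mm square. Point: centre of the platform's upper face, moving with it; x, y along its sides, z up. Face 60 mm above the bench unloaded; a spring (245 N/m) lets it sink straight down, 6 to 10 mm per nut; stop at 32 mm (over 30 mm down counts as hit).
- dish: round aluminium dish fixed to the bench: outside 108 mm in diameter, 22 mm high, wall 3 mm, inner floor 3 mm above the bench. Origin: centre of its underside, z up.
- bin: square grey plastic bin fixed to the bench: outside 108 mm by 108 mm, 38 mm high, walls 4 mm (inside 100 mm by 100 mm), inner floor about 4 mm above the bench. Origin: centre of its underside, x and y along its sides.
- tray: long dark steel tray fixed to the bench: outside 98 mm (x) by 148 mm (y), 22 mm high, walls 4 mm (inside 90 mm by 140 mm), inner floor about 4 mm above the bench. Origin: centre of its underside, x along the short side, y along the long side.
- can: bystander: pale closed can with a paper label, 56 mm in diameter, 70 mm high, standing loose straight ahead of the robot, beyond and between the targets. Origin: centre of its underside.
Not all that is in view belongs to the job. What is shaped like the socket but pink or yellow is not meant.

How it is judged:
By the outcome, as a careful person would: the job done as asked, in the order asked, and still so for the second after the job is handed in, with the robot touching nothing.
It also fails if it takes over 125 s, if anything falls off the work surface, if the arm or the gripper's body presses on something with over 40 N, if the wrist force passes 120 N, or if a joint passes its speed limit or range.

## Working session

There is one attempt and no reset: what is moved stays moved. The work goes in short steps, Python scripts to look and compute and a shell command to move; the robot and the scene stay as the last step left them, time stands still between calls to the robot, and variables do not carry over. Pictures are saved under pics/ and viewed, at most 17 in all, crops included, and the job is handed in when it is done.

```bash
ls; mkdir -p pics; python3 - <<'E'
from workcell import env
import cv2
s=env.state();print({k:s[k] for k in('time_s','ee_pos','ee_rot','force','gripper_width')})
for n in('scene','side','wrist'):
    m=env.camera_model(n);print(n,m)
    cv2.imwrite(f'pics/{n}0.png',env.grab_frame(n)[:,:,::-1])
E
```

```text
pics
{'time_s': 0.0, 'ee_pos': array([172.41805902, 548.00935378, 213.10731357]), 'ee_rot': array([-1.79898377e+02, -8.88501208e-04,  1.62535092e+02]), 'force': array([-0.00860943,  0.29145722, -0.04457316]), 'gripper_width': 91.28633012903664}
scene {'fx': 377.67815751357034, 'fy': 377.67815751357034, 'cx': 314.3286113471556, 'cy': 204.41274184361043, 'camera_from_world': array([[-7.37935803e-01,  6.74725442e-01, -1.40117422e-02,
         3.58829994e+02],
       [-4.14663405e-01, -4.36934211e-01,  7.98212225e-01,
         1.50013891e+02],
       [ 5.32451887e-01,  5.94839535e-01,  6.02213347e-01,
        -1.21053632e+03],
       [ 0.00000000e+00,  0.00000000e+00,  0.00000000e+00,
         1.00000000e+00]])}
side {'fx': 484.0824482677094, 'fy': 484.0824482677094, 'cx': 320.5379455218736, 'cy': 196.73997076045254, 'camera_from_world': array([[ 9.65612816e-01, -2.59494828e-01,  1.59475106e-02,
        -4.82550107e+02],
       [ 1.85763675e-01,  7.31563687e-01,  6.55977461e-01,
        -1.47509349e+02],
       [-1.81889378e-01, -6.30457775e-01,  7.54611985e-01,
        -1.43744501e+03],
       [ 0.00000000e+00,  0.00000000e+00,  0.00000000e+00,
         1.00000000e+00]])}
wrist {'fx': 287.74057624135605, 'fy': 287.74057624135605, 'cx': 321.0791395956275, 'cy': 198.96579326124836, 'camera_from_world': array([[ 2.99973483e-01,  9.53946535e-01, -1.38499086e-03,
        -5.73771644e+02],
       [-9.22454515e-01,  2.89700070e-01, -2.55247990e-01,
         2.79981886e+01],
       [-2.43091703e-01,  7.78452197e-02,  9.66874628e-01,
        -3.88894139e+02],
       [ 0.00000000e+00,  0.00000000e+00,  0.00000000e+00,
         1.00000000e+00]])}
```

View pics/scene0.png

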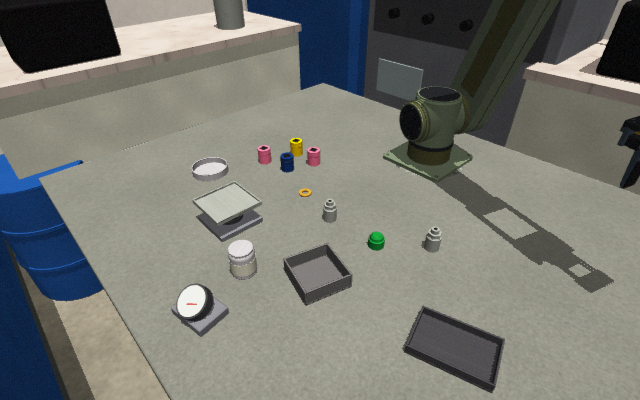

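View pics/side0.png

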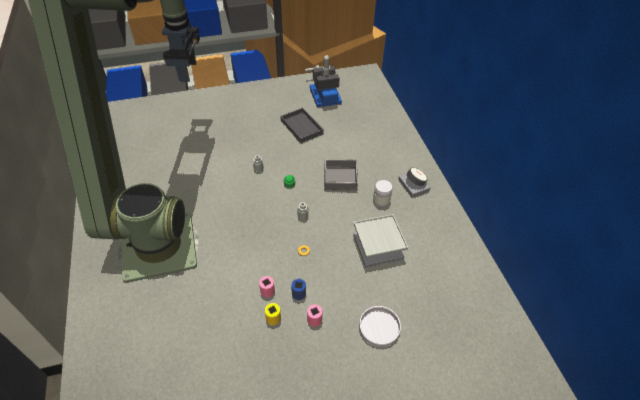

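The scene picture shows the blue socket at (287,162). Its lookalikes are pink at (264,155) and (314,157), and yellow at (296,147). The nuts are at (330,211) and (433,240), the cap at (376,241), the washer at (306,192) and the can at (242,260). In the side picture the socket is at (299,289), the pinks at (267,287) and (315,315), and the yellow at (273,314). The nuts there are at (303,212) and (258,163), the cap at (289,181) and the washer at (304,250). I choose the dark blue cylinder as the socket. Next I check it in enlarged crops.

```bash
python3 - <<'E'
import cv2
def c(n,o,x0,y0,x1,y1,k):
    a=cv2.imread(f'pics/{n}0.png')[y0:y1,x0:x1];a=cv2.resize(a,None,fx=k,fy=k,interpolation=cv2.INTER_CUBIC)
    for x in range((x0+9)//10*10,x1,20): cv2.putText(a,str(x),((x-x0)*k,10),0,.35,(0,255,255),1);cv2.line(a,((x-x0)*k,12),((x-x0)*k,20),(0,255,255),1)
    for y in range((y0+9)//10*10,y1,20): cv2.putText(a,str(y),(0,(y-y0)*k+4),0,.35,(0,255,255),1);cv2.line(a,(24,(y-y0)*k),(32,(y-y0)*k),(0,255,255),1)
    cv2.imwrite(f'pics/{o}.png',a)
c('side','side1',240,150,430,350,3)
c('scene','scene1',185,135,450,305,3)
E
```

```text
(no output)
```

View pics/side1.png

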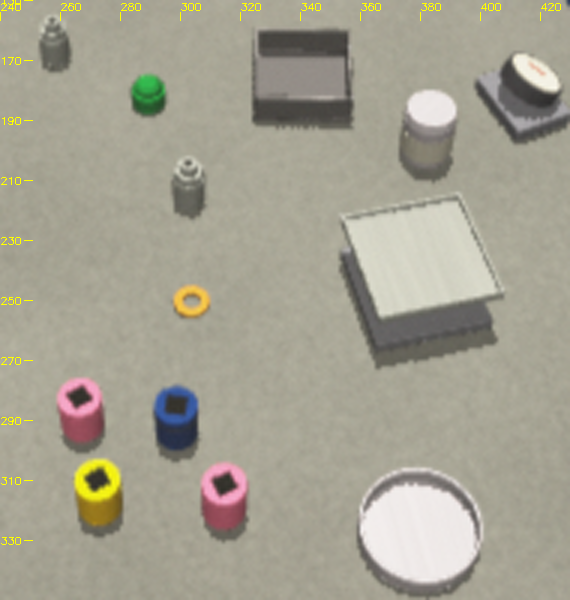

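View pics/scene1.png

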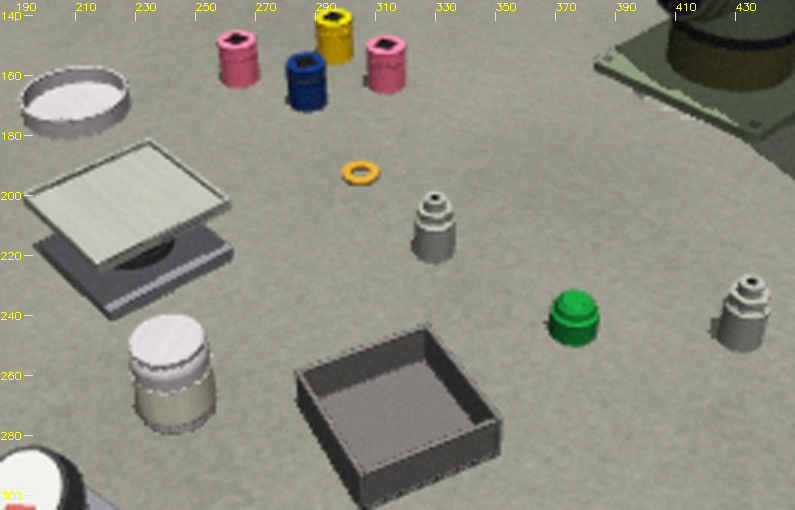

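The crops show that the dark blue cylinder with the square hole is clearly the socket, at side (299,285) and scene (287,156). The pinks and the yellow stand apart from it. Next I triangulate the points I read off.

```bash
cat > h.py <<'E'
import numpy as np, cv2
from workcell import env
def P(n,m=None):
    m=m or env.camera_model(n);K=np.array([[m['fx'],0,m['cx']],[0,m['fy'],m['cy']],[0,0,1]])
    return K@np.diag([1,-1,-1])@np.array(m['camera_from_world'])[:3]
def tri(P1,p1,P2,p2):
    X=cv2.triangulatePoints(P1,P2,np.float64(p1).reshape(2,1),np.float64(p2).reshape(2,1))[:,0];X=X[:3]/X[3]
    q=P1@np.r_[X,1];return X,np.linalg.norm(q[:2]/q[2]-p1)
def atz(Pm,p,z):
    A=np.c_[Pm[:,0],Pm[:,1],-np.r_[p,1]];s=np.linalg.solve(A,-(Pm[:,2]*z+Pm[:,3]));return s[:2]
E
python3 - <<'E'
from h import *
S,C=P('side'),P('scene');np.set_printoptions(precision=1,suppress=True)
s=lambda x,y:np.array([240+x/3,150+y/3]);c=lambda x,y:np.array([185+x/3,135+y/3])
for n,a,b in [('nutN top',(188,164),(435,199)),('nutF top',(54,20),(752,282)),('cap mid',(148,94),(574,318)),('washer',(191,301),(360,173)),
('socket',(176,405),(306,62)),('pinkL',(79,397),(386,45)),('pinkR',(224,484),(237,40)),('yellow',(97,479),(334,17)),
('liftTL',(342,217),(230,204)),('liftTR',(460,195),(98,268)),('liftBR',(502,294),(25,202)),('liftBL',(380,318),(150,142)),
('dish',(420,525),(75,96)),('binTL',(258,31),(500,424)),('binTR',(348,30),(362,474)),('binBR',(352,98),(296,374)),('binBL',(252,98),(427,326)),('can',(432,106),(166,330))]:
    X,e=tri(S,s(*a),C,c(*b));print(n,X,round(e,2))
X,e=tri(S,np.array([301.5,125]),C,np.array([454,346]));print('tray',X,e)
for p in [(424,309),(503,346),(496,386),(405,347)]:print(atz(C,p,22))
m=env.camera_model('wrist');T=np.array(m['camera_from_world']);print('wristcam',-T[:3,:3].T@T[:3,3],env.state()['ee_pos'])
E
```

```text
nutN top [442.8   7.7  54.9] 0.5
nutF top [347.5 246.8  56.8] 0.66
cap mid [432.1 152.3  11.6] 0.46
washer [ 414.  -121.2    1.3] 0.47
socket [ 366.7 -257.    45.2] 0.76
pinkL [ 284.2 -227.    45. ] 0.63
pinkR [ 388.9 -343.5   44.7] 0.77
yellow [ 283.6 -311.3   45.2] 0.76
liftTL [573.  -99.7  58.8] 0.54
liftTR [ 695.6 -102.9   59.3] 0.65
liftBR [ 693.1 -223.9   55.6] 0.64
liftBL [ 570.8 -223.    59.4] 0.64
dish [ 548.2 -409.7   15. ] 0.9
binTL [569.6 199.   31.5] 0.72
binTR [667.6 170.4  36.2] 0.49
binBR [640.8  70.3  35.1] 0.31
binBL [536.6  97.8  33.8] 0.16
can [703.6   5.8  74. ] 0.62
tray [538.9 421.6   8.4] 0.265003254752724
[519.2 344.5]
[485.4 482.2]
[561.  507.6]
[610.4 368.6]
wristcam [103.4 569.5 382.5] [172.4 548.1 213.3]
```

View pics/wrist0.png

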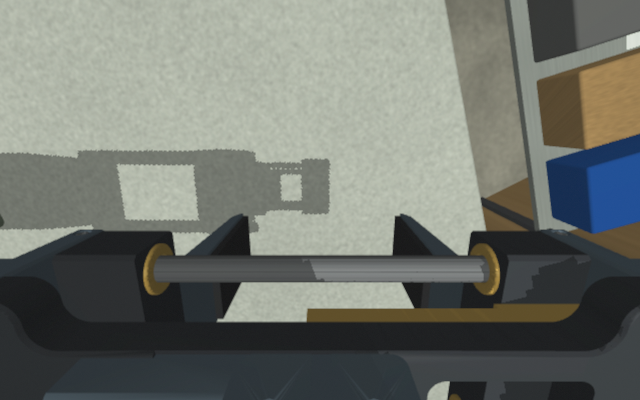

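The heights come out about 3 mm low for every object, but the sizes agree: lift about 122 mm, bin about 102 mm, tray about 142 mm. The wrist view shows only bare bench and shadow. I turn the tool to yaw 90 so that tool x = +Y and tool y = +X, then look from above nut 1.

```bash
python3 -m jog '{"jaw":[91,91,91,91,91,91,91,91,91,91],"slide":[[0,0,0],[0,0,0],[0,0,0],[0,0,0],[0,0,0],[0,0,0],[0,0,0],[0,0,0],[0,0,0],[0,0,0]],"spin":[1,1,1,1,1,1,1,1,1,0.06]}'
python3 -m jog '{"jaw":[91,91,91,91,91,91,91,91,91,91],"slide":[[-1,0.6,0],[-1,0.6,0],[-1,0.6,0],[-1,0.6,0],[-1,0.6,0],[-1,0.6,0],[-1,0.6,0],[-1,0.6,0],[-1,0.6,0],[-1,0.6,0]],"spin":[0,0,0,0,0,0,0,0,0,0]}'
python3 -m jog '{"jaw":[91,91,91,91,91,91,91,91],"slide":[[-1,0.5,0],[-1,0.5,0],[-1,0.5,0],[-1,0.5,0],[-1,0.5,0],[-1,0.5,0],[0,0,0],[0,0,0]],"spin":[0,0,0,0,0,0,0,0]}'
python3 - <<'E'
from h import *
m=env.camera_model('wrist');f=env.grab_frame('wrist')[:,:,::-1]
cv2.imwrite('pics/w1.png',f);np.save('w1.npy',P('wrist',m));print(env.state()['ee_pos'],env.state()['ee_rot'],env.state()['qpos'])
for X in [(442.8,7.7,58),(414,-121.2,6),(432,152,17)]:
    q=P('wrist',m)@np.r_[X,1];print(q[:2]/q[2])
E
```

```text
time_s: 1.15
ee_pos: [172.5, 548.3, 213.7]
ee_rot: [-180.0, 0.0, 90.0]
force: [0.7, -0.4, 0.1]
gripper_width: 91.2
gripper_force: 0.0
time_s: 2.15
ee_pos: [353.3, 247.4, 214.0]
ee_rot: [180.0, -0.0, 90.2]
force: [0.7, 0.6, 0.2]
gripper_width: 91.3
gripper_force: 0.0
time_s: 2.95
ee_pos: [442.8, 68.5, 213.7]
ee_rot: [-179.9, -0.0, 90.1]
force: [0.5, 0.2, -0.1]
gripper_width: 91.1
gripper_force: 0.0
[442.61805537  69.08118891 213.76240597] [-1.79957572e+02 -3.20934431e-02  9.01130295e+01] [7.37193596e+00 6.82534672e+00 1.05008542e+02 4.00610057e-02
 6.82041488e+01 7.24400760e+00]
[321.54865429 236.26166385]
[302.15803919 303.43598256]
[312.84122527 112.90866093]
```

View pics/w1.png

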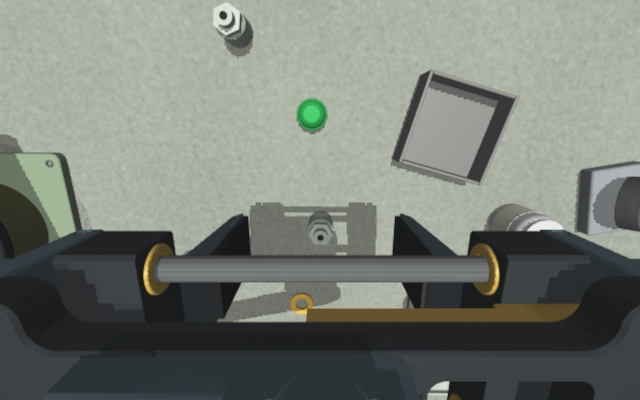

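The wrist picture shows the nut at (321,237), the washer at (302,304) and the cap at (312,113). All lie within 1 px of what my triangulation predicts, so the points hold. The far nut is at (226,18) and the bin at (455,127). I grasp the near nut.

```bash
python3 -m jog '{"jaw":[70,70,70,70,70,70,70,70,70,70],"slide":[[-1,0,0],[-1,0,0],[-0.03,0,1],[0,0,1],[0,0,1],[0,0,1],[0,0,1],[0,0,1],[0,0,0.5],[0,0,0.35]],"spin":[0,0,0,0,0,0,0,0,0,0]}'
python3 -m jog '{"jaw":[70,25,25,25,25,25,25,25],"slide":[[0,0,0],[0,0,0],[0,0,0],[0,0,0],[0,0,0],[0,0,0],[0,0,0],[0,0,0]],"spin":[0,0,0,0,0,0,0,0]}' 25
```

```text
time_s: 4.0
ee_pos: [442.1, 9.1, 7.3]
ee_rot: [-179.9, -0.0, 90.2]
force: [-0.4, 0.3, 0.4]
gripper_width: 69.9
gripper_force: 0.0
time_s: 4.8
ee_pos: [442.9, 7.8, 8.8]
ee_rot: [-180.0, -0.0, 90.1]
force: [-2.5, 0.2, 5.0]
gripper_width: 33.3
gripper_force: 25.0
```

```bash
python3 -m jog '{"jaw":[25,25,25,25,25,25,25,25,25,25],"slide":[[0,0,-0.5],[0,0,-1],[0,0,-1],[0,0,-1],[0,0,-0.8],[-0.8,0.8,0],[-0.8,0.8,0],[-0.8,0.8,0],[-0.8,0.8,0],[-0.8,0.8,0]],"spin":[0,0,0,0,0,0,0,0,0,0]}'
python3 -m jog '{"jaw":[25,25,25,25,25,25],"slide":[[-0.8,0.8,0],[-0.8,0.8,0],[-0.8,0.8,0],[-0.2,-0.07,0],[0,0,0],[0,0,0]],"spin":[0,0,0,0,0,0]}'
python3 - <<'E'
from h import *
S=P('side');f=env.grab_frame('side')[:,:,::-1];cv2.imwrite('pics/s2.png',cv2.resize(f[130:290,290:450],None,fx=3,fy=3,interpolation=2))
s=env.state();print(s['ee_pos'],s['force'])
E
```

```text
time_s: 5.8
ee_pos: [563.7, -113.0, 136.6]
ee_rot: [-179.9, -0.0, 90.0]
force: [0.7, 0.1, -2.5]
gripper_width: 33.3
gripper_force: 25.0
time_s: 6.4
ee_pos: [632.0, -189.2, 136.6]
ee_rot: [-179.9, -0.1, 90.0]
force: [0.5, -0.9, -3.0]
gripper_width: 33.3
gripper_force: 25.0
[ 632.20440274 -188.98031885  137.04338408] [ 0.29808661 -0.23302875 -3.0385662 ]
```

View pics/s2.png

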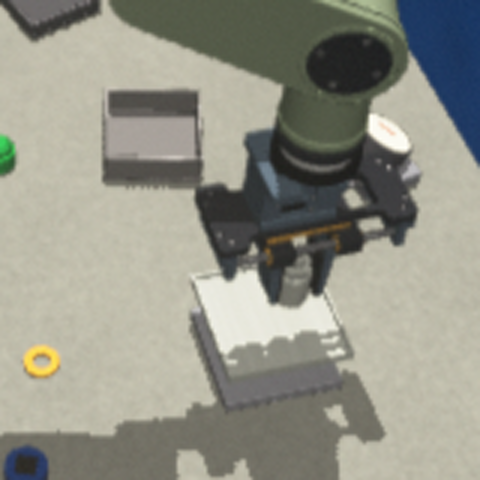

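The side view shows the nut held upright above the platform, near crop (293,285). I lower it slowly and watch the force.

```bash
python3 -m jog '{"jaw":[25,25,25,25,25,25,25,25,25,25],"slide":[[0,0,0.8],[0,0,0.7],[0,0,0.4],[0,0,0.2],[0,0,0.1],[0,0,0.07],[0,0,0.07],[0,0,0.05],[0,0,0],[0,0,0]],"spin":[0,0,0,0,0,0,0,0,0,0]}'
```

```text
time_s: 7.45
ee_pos: [633.5, -190.0, 66.1]
ee_rot: [179.9, 0.0, 90.1]
force: [1.1, 1.0, -1.4]
gripper_width: 33.2
gripper_force: 25.0
```

```bash
python3 -m jog '{"jaw":[25,25,25,25],"slide":[[0,0,0.07],[0,0,0.07],[0,0,0],[0,0,0]],"spin":[0,0,0,0]}'; python3 -m jog '{"jaw":[36,38,41,44,48,52,52,52,52,52],"slide":[[0,0,0],[0,0,0],[0,0,0],[0,0,0],[0,0,0],[0,0,0],[0,0,-0.3],[0,0,-0.7],[0,0,-1],[0,0,-1]],"spin":[0,0,0,0,0,0,0,0,0,0]}'
```

```text
time_s: 7.85
ee_pos: [633.4, -190.0, 61.6]
ee_rot: [180.0, 0.0, 90.1]
force: [0.6, 0.2, -0.1]
gripper_width: 33.1
gripper_force: 25.0
time_s: 8.85
ee_pos: [633.0, -189.9, 152.9]
ee_rot: [-180.0, -0.0, 90.1]
force: [-0.3, 0.1, 0.7]
gripper_width: 51.9
gripper_force: 0.0
```

```bash
python3 -m jog '{"jaw":[70,70,70,70,70,70,70,70,70,70],"slide":[[0.95,-0.62,0],[0.95,-0.62,0],[0.95,-0.62,0],[0.95,-0.62,0],[0.95,-0.62,0],[0.95,-0.62,0],[0.95,-0.62,0],[0.95,-0.62,0],[0.95,-0.62,0],[0.95,-0.62,0]],"spin":[0,0,0,0,0,0,0,0,0,0]}'
python3 -m jog '{"jaw":[70,70,70,70,70,70,70],"slide":[[0.95,-0.62,0],[0.95,-0.62,0],[0.95,-0.62,0],[0.95,-0.62,0],[0.95,-0.62,0],[0.3,-0.2,0],[0,0,0]],"spin":[0,0,0,0,0,0,0]}'
python3 - <<'E'
from h import *
print(atz(np.load('w1.npy'),(224,17),58),env.state()['ee_pos'])
m=env.camera_model('wrist');f=env.grab_frame('wrist')[:,:,::-1];cv2.imwrite('pics/w2.png',f)
q=P('wrist',m)@np.r_[347.5,246.8,58,1];print(q[:2]/q[2])
q=P('wrist',m)@np.r_[432,152,17,1];print(q[:2]/q[2])
E
```

```text
time_s: 9.85
ee_pos: [446.3, 95.9, 152.4]
ee_rot: [179.9, -0.0, 90.0]
force: [1.0, 0.2, 0.0]
gripper_width: 70.0
gripper_force: 0.0
time_s: 10.55
ee_pos: [347.5, 247.1, 152.1]
ee_rot: [179.9, -0.0, 90.2]
force: [0.2, -0.0, 0.5]
gripper_width: 70.5
gripper_force: 0.0
[344.7700725  242.59470202] [347.47331137 247.05074416 152.09790688]
[321.61575592 201.27415053]
[393.33925742 270.492175  ]
```

View pics/w2.png

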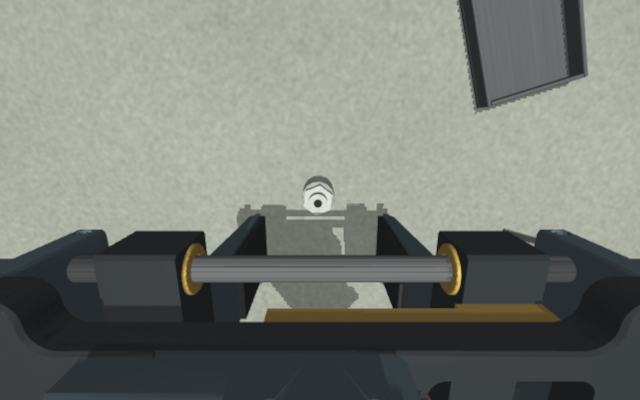

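The nut's nose is at (318,203) against a predicted (321.6,201.3), so the nut stands at about (344,245). I correct for that and grasp.

```bash
python3 -m jog '{"jaw":[70,70,70,70,70,70,70,70],"slide":[[-0.07,-0.1,0.5],[0,0,1],[0,0,1],[0,0,1],[0,0,0.8],[0,0,0.4],[0,0,0.1],[0,0,0]],"spin":[0,0,0,0,0,0,0,0]}'
python3 -m jog '{"jaw":[25,25,25,25,25,25,25],"slide":[[0,0,0],[0,0,0],[0,0,0],[0,0,0],[0,0,0],[0,0,0],[0,0,0]],"spin":[0,0,0,0,0,0,0]}' 25
```

```text
time_s: 11.4
ee_pos: [345.5, 243.5, 7.5]
ee_rot: [-180.0, 0.0, 90.0]
force: [0.0, -0.6, -0.0]
gripper_width: 69.9
gripper_force: 0.0
time_s: 12.1
ee_pos: [344.7, 244.3, 7.8]
ee_rot: [180.0, -0.0, 90.1]
force: [-1.0, -0.0, 5.6]
gripper_width: 33.2
gripper_force: 25.0
```

```bash
python3 -m jog '{"jaw":[25,25,25,25,25,25,25,25,25,25],"slide":[[0,0,-0.5],[0,0,-1],[0,0,-1],[0,0,-1],[0,0,-1],[-0.9,0.69,0],[-0.9,0.69,0],[-0.9,0.69,0],[-0.9,0.69,0],[-0.9,0.69,0]],"spin":[0,0,0,0,0,0,0,0,0,0]}'
python3 -m jog '{"jaw":[25,25,25,25,25,25,25,25,25,25],"slide":[[-0.9,0.69,0],[-0.9,0.69,0],[-0.9,0.69,0],[-0.9,0.69,0],[-0.9,0.69,0],[-0.9,0.69,0],[-0.9,0.69,0],[-0.9,0.65,0],[-0.8,0.65,0],[0,0,0]],"spin":[0,0,0,0,0,0,0,0,0,0]}'
python3 - <<'E'
from h import *
S=P('side');f=env.grab_frame('side')[:,:,::-1];cv2.imwrite('pics/s3.png',cv2.resize(f[130:290,290:450],None,fx=3,fy=3,interpolation=2))
s=env.state();print(s['ee_pos'],s['force'])
E
```

```text
time_s: 13.1
ee_pos: [448.7, 108.0, 142.0]
ee_rot: [-180.0, 0.0, 90.1]
force: [-0.0, 0.6, -2.5]
gripper_width: 33.4
gripper_force: 25.0
time_s: 14.1
ee_pos: [634.4, -133.7, 141.1]
ee_rot: [180.0, 0.1, 89.9]
force: [0.0, 0.9, -2.1]
gripper_width: 33.1
gripper_force: 25.0
[ 632.76966195 -131.83724857  141.03481942] [-0.44677827 -0.26209628 -2.59423527]
```

View pics/s3.png

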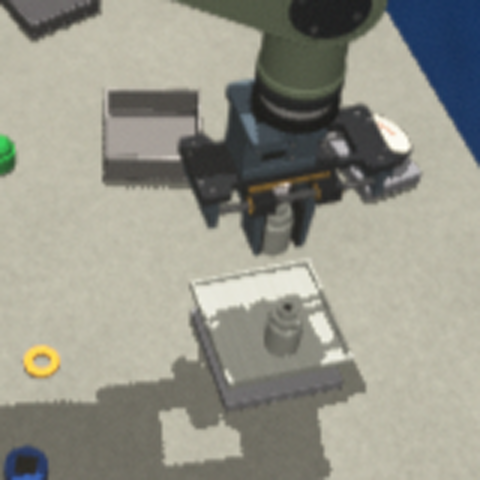

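The first nut stands upright on the platform at crop (284,325), and the second hangs at crop (278,228). I lower it gently.

```bash
python3 -m jog '{"jaw":[25,25,25,25,25,25,25,25,25,25],"slide":[[0,0,0.8],[0,0,0.8],[0,0,0.6],[0,0,0.3],[0,0,0.1],[0,0,0.07],[0,0,0.07],[0,0,0.07],[0,0,0],[0,0,0]],"spin":[0,0,0,0,0,0,0,0,0,0]}'
```

```text
time_s: 15.15
ee_pos: [632.7, -130.6, 58.6]
ee_rot: [180.0, 0.0, 90.1]
force: [-0.3, -0.4, -1.4]
gripper_width: 32.5
gripper_force: 25.0
```

```bash
python3 -m jog '{"jaw":[25,25,25,25,25],"slide":[[0,0,0.07],[0,0,0.07],[0,0,0.05],[0,0,0],[0,0,0]],"spin":[0,0,0,0,0]}'; python3 -m jog '{"jaw":[36,38,41,44,48,52,52,52,52,52],"slide":[[0,0,0],[0,0,0],[0,0,0],[0,0,0],[0,0,0],[0,0,0],[0,0,-0.3],[0,0,-0.7],[0,0,-1],[0,0,-1]],"spin":[0,0,0,0,0,0,0,0,0,0]}'
```

```text
time_s: 15.65
ee_pos: [632.7, -130.6, 52.6]
ee_rot: [180.0, -0.0, 90.1]
force: [0.8, 0.3, -0.2]
gripper_width: 33.2
gripper_force: 25.0
time_s: 16.65
ee_pos: [632.4, -130.5, 143.9]
ee_rot: [-180.0, -0.0, 90.1]
force: [0.4, -0.9, -0.1]
gripper_width: 52.3
gripper_force: 0.0
```

```bash
python3 -m jog '{"jaw":[60,60,60,60,60,60,60,60,60,60],"slide":[[0.03,-0.9,0],[0.03,-0.9,0],[0.03,-0.9,0],[0.03,-0.9,0],[0.03,-0.9,0],[0.03,-0.9,0],[0.03,-0.9,0],[0.1,-0.97,0],[0,0,0],[0,0,0]],"spin":[0,0,0,0,0,0,0,0,0,0]}'
python3 - <<'E'
from h import *
print(atz(np.load('w1.npy'),(302,304),3),env.state()['ee_pos'])
m=env.camera_model('wrist');f=env.grab_frame('wrist')[:,:,::-1];cv2.imwrite('pics/w3.png',f)
h=cv2.cvtColor(f,cv2.COLOR_BGR2HSV);k=cv2.inRange(h,(12,120,120),(30,255,255));k[300:]=0
n,l,st,c=cv2.connectedComponentsWithStats(k)
for i in range(1,n):
    if st[i,4]>60: print(st[i],c[i],atz(P('wrist',m),c[i],4))
E
```

```text
time_s: 17.65
ee_pos: [414.9, -121.7, 143.5]
ee_rot: [179.9, 0.0, 90.0]
force: [1.0, -0.5, 0.0]
gripper_width: 60.3
gripper_force: 0.0
[ 413.52066665 -124.25219578] [ 414.92147626 -121.65207716  143.47777578]
[304 176  32  31 549] [319.15846995 191.24590164] [ 412.58961459 -122.92458253]
[200 246   9  49 214] [203.37383178 271.76168224] [ 275.01272115 -221.13869073]
[433 246  10  49 209] [438.73684211 272.07655502] [ 554.86321934 -221.74940365]
```

View pics/w3.png

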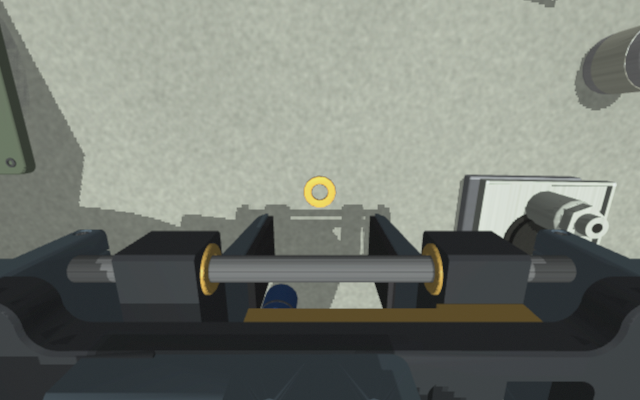

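The washer is at (319,191), which puts it at (413,-123). The nut and platform in view look fine. I go down to z≈2 and grip it with the fingertips.

```bash
python3 -m jog '{"jaw":[60,60,60,60,60,60,60,60,60],"slide":[[-0.05,-0.05,0.5],[0,0,1],[0,0,1],[0,0,1],[0,0,0.7],[0,0,0.3],[0,0,0.15],[0,0,0],[0,0,0]],"spin":[0,0,0,0,0,0,0,0,0]}'
python3 -m jog '{"jaw":[60,60],"slide":[[0,0,0],[0,0,0]],"spin":[0,0]}'
```

```text
time_s: 18.6
ee_pos: [414.0, -123.2, 3.8]
ee_rot: [179.9, 0.0, 90.1]
force: [0.9, -1.2, -0.6]
gripper_width: 59.9
gripper_force: 0.0
time_s: 18.8
ee_pos: [413.4, -123.1, 3.7]
ee_rot: [179.9, 0.0, 90.1]
force: [0.4, -0.1, 1.1]
gripper_width: 59.9
gripper_force: 0.0
```

Then I go 2 mm lower, close and lift slightly.

```bash
python3 -m jog '{"jaw":[60,28,28,28,28,28,28,28,28,28],"slide":[[0,0,0.07],[0,0,0],[0,0,0],[0,0,0],[0,0,0],[0,0,0],[0,0,0],[0,0,-0.3],[0,0,-0.7],[0,0,-1]],"spin":[0,0,0,0,0,0,0,0,0,0]}' 15
```

```text
time_s: 19.8
ee_pos: [411.8, -122.6, 61.1]
ee_rot: [-179.8, -0.1, 90.1]
force: [-0.0, -0.1, -0.1]
gripper_width: 35.4
gripper_force: 15.0
```

```bash
python3 -m jog '{"jaw":[28,28,28,28,28,28,28,28,28,28],"slide":[[-0.8,0.4,-0.8],[-0.8,0.46,-0.8],[-0.9,0.46,-0.6],[-0.9,0.46,-0.5],[-0.9,0.46,0],[-0.9,0.46,0],[-0.9,0.46,0],[-0.9,0.46,0],[-0.9,0.46,0],[-0.8,0.46,0]],"spin":[0,0,0,0,0,0,0,0,0,0]}'
python3 -m jog '{"jaw":[28,28],"slide":[[0,0,0],[0,0,0]],"spin":[0,0]}'
python3 - <<'E'
from h import *
m=env.camera_model('wrist');f=env.grab_frame('wrist')[:,:,::-1];cv2.imwrite('pics/w4.png',f);np.save('w4.npy',P('wrist',m))
q=P('wrist',m)@np.r_[548,-410,22,1];print(q[:2]/q[2])
E
```

```text
time_s: 20.8
ee_pos: [549.6, -385.1, 142.4]
ee_rot: [180.0, 0.0, 90.0]
force: [1.2, 0.2, 1.2]
gripper_width: 35.2
gripper_force: 15.0
time_s: 21.0
ee_pos: [548.9, -383.7, 141.7]
ee_rot: [-179.9, -0.1, 90.0]
force: [0.3, -0.6, -0.4]
gripper_width: 35.1
gripper_force: 15.0
[320.81738363 218.79328026]
```

View pics/w4.png

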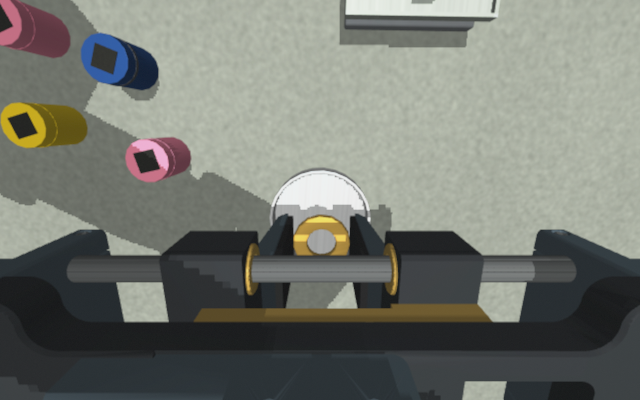

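The dish rim spans columns 271 to 370 with its top at row 169. That matches a centre of (548,-410). The washer is level in the fingers at (321,237), so I lower it.

```bash
python3 -m jog '{"jaw":[28,28,28,28,28,28,28,28,28],"slide":[[-0.87,-0.02,0],[0,0,1],[0,0,1],[0,0,1],[0,0,0.8],[0,0,0.4],[0,0,0.2],[0,0,0.1],[0,0,0]],"spin":[0,0,0,0,0,0,0,0,0]}'
```

```text
time_s: 21.95
ee_pos: [549.3, -410.1, 7.8]
ee_rot: [179.9, 0.0, 90.1]
force: [-0.3, 0.1, 0.2]
gripper_width: 35.3
gripper_force: 15.0
```

```bash
python3 -m jog '{"jaw":[28,28,36,40,46,52,52,52,52,52],"slide":[[0,0,0.08],[0,0,0],[0,0,0],[0,0,0],[0,0,0],[0,0,0],[0,0,-0.5],[0,0,-1],[0,0,-1],[0.5,-0.2,-1]],"spin":[0,0,0,0,0,0,0,0,0,0]}'
python3 -m jog '{"jaw":[60,60,60,60,60,60,60,60,60,60],"slide":[[1,-0.2,-0.7],[1,-0.2,0],[1,-0.2,0],[1,-0.2,0],[1,-0.2,0],[1,-0.2,0],[1,-0.2,0],[1,-0.2,0],[1,-0.2,0],[1,-0.2,0]],"spin":[0,0,0,0,0,0,0,0,0,0]}'
python3 -m jog '{"jaw":[60,60,60,60,60,60,60,60,60,60],"slide":[[1,-0.2,0],[1,-0.2,0],[1,-0.2,0],[1,-0.2,0],[1,-0.2,0],[1,-0.2,0],[1,-0.2,0],[1,-0.2,0],[0,0,0],[0,0,0]],"spin":[0,0,0,0,0,0,0,0,0,0]}'
python3 - <<'E'
from h import *
print(env.state()['ee_pos'])
m=env.camera_model('wrist');f=env.grab_frame('wrist')[:,:,::-1]
h=cv2.cvtColor(f,cv2.COLOR_BGR2HSV);k=cv2.inRange(h,(45,100,40),(80,255,255))
n,l,st,c=cv2.connectedComponentsWithStats(k)
for i in range(1,n):
    if st[i,4]>60: print(st[i],c[i],atz(P('wrist',m),c[i],17))
g=env.grab_frame('side')[:,:,::-1];cv2.imwrite('pics/s5.png',cv2.resize(g[140:350,290:420],None,fx=2.8,fy=2.8,interpolation=2))
E
```

```text
time_s: 22.95
ee_pos: [543.5, -396.4, 111.8]
ee_rot: [179.9, 0.1, 90.0]
force: [0.2, -0.2, 0.5]
gripper_width: 52.3
gripper_force: 0.0
time_s: 23.95
ee_pos: [482.5, -93.9, 131.8]
ee_rot: [179.9, 0.0, 90.0]
force: [0.3, 0.6, -0.1]
gripper_width: 59.9
gripper_force: 0.0
time_s: 24.95
ee_pos: [434.4, 145.3, 131.4]
ee_rot: [179.9, -0.0, 90.2]
force: [0.4, 0.2, -0.2]
gripper_width: 59.7
gripper_force: 0.0
[434.41677697 145.30624875 131.42665286]
[ 300  171   36   38 1093] [317.63952425 189.73650503] [430.51111737 151.57959824]
```

View pics/s5.png

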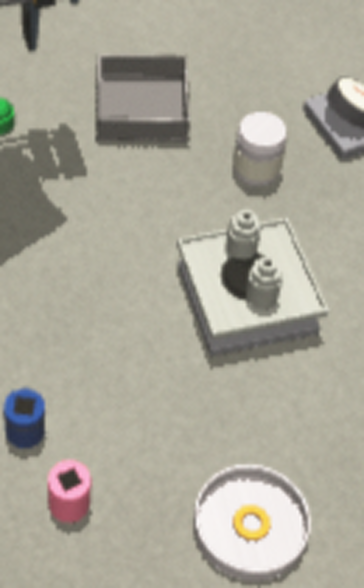

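Both nuts stand on the lift at crop (243,235) and (264,283). The washer lies flat in the dish at crop (252,522), and the can is untouched. Next is the cap at (431,152).

```bash
python3 -m jog '{"jaw":[65,65,65,65,65,65,65,65],"slide":[[0.2,-0.12,0.2],[0,0,1],[0,0,1],[0,0,1],[0,0,0.7],[0,0,0.3],[0,0,0],[0,0,0]],"spin":[0,0,0,0,0,0,0,0]}'
python3 -m jog '{"jaw":[30,30,30,30,30,30,30,30,30,30],"slide":[[0,0,0],[0,0,0],[0,0,0],[0,0,0],[0,0,0],[0,0,0],[0,0,-0.3],[0,0,-0.7],[0,0,-1],[0,0,-1]],"spin":[0,0,0,0,0,0,0,0,0,0]}' 10
```

```text
time_s: 25.85
ee_pos: [431.3, 151.0, 5.1]
ee_rot: [179.9, -0.0, 90.0]
force: [0.1, -0.0, -0.4]
gripper_width: 65.0
gripper_force: 0.0
time_s: 26.85
ee_pos: [430.2, 150.8, 95.6]
ee_rot: [-179.9, 0.0, 90.1]
force: [-0.3, 0.5, 0.3]
gripper_width: 37.2
gripper_force: 10.0
```

```bash
python3 -m jog '{"jaw":[30,30,30,30,30,30,30,30],"slide":[[-0.1,0.95,0],[-0.1,0.95,0],[-0.1,0.95,0],[-0.1,0.95,0],[-0.1,0.95,0],[-0.05,0.95,0],[0,0.05,0],[0,0,0]],"spin":[0,0,0,0,0,0,0,0]}'
python3 -m jog '{"jaw":[30,30,30,30,30,30],"slide":[[0,0,0.8],[0,0,0.8],[0,0,0.7],[0,0,0.3],[0,0,0.15],[0,0,0]],"spin":[0,0,0,0,0,0]}'
```

```text
time_s: 27.65
ee_pos: [602.9, 134.4, 94.2]
ee_rot: [-179.9, 0.0, 90.0]
force: [-0.4, -0.7, 0.7]
gripper_width: 37.1
gripper_force: 10.0
time_s: 28.25
ee_pos: [602.8, 134.8, 12.3]
ee_rot: [-180.0, -0.0, 90.1]
force: [-0.1, -0.3, -0.8]
gripper_width: 37.2
gripper_force: 10.0
```

```bash
python3 -m jog '{"jaw":[30,30,38,42,46,50,50,50,50,50],"slide":[[0,0,0.07],[0,0,0],[0,0,0],[0,0,0],[0,0,0],[0,0,0],[0,0,-0.6],[0,0,-1],[0,0,-1],[0,0,-1]],"spin":[0,0,0,0,0,0,0,0,0,0]}'
python3 -m jog '{"jaw":[60,60,60,60,60,60,60,60,60,60],"slide":[[-0.5,-0.6,-0.6],[-1,-0.6,0],[-1,-0.6,0],[-1,-0.6,0],[-1,-0.6,0],[-1,-0.6,0],[-1,-0.6,0],[-1,-0.6,0],[-1,-0.6,0],[-1,-0.6,0]],"spin":[0,0,0,0,0,0,0,0,0,0]}'
python3 -m jog '{"jaw":[60,60,60,60,60,60],"slide":[[-1,-0.6,0],[-1,-0.6,0],[-0.9,-0.6,0],[-0.6,-0.1,0],[0,0,0],[0,0,0]],"spin":[0,0,0,0,0,0]}'
python3 - <<'E'
from h import *
s=env.state();print(s['ee_pos'],s['qpos'])
m=env.camera_model('wrist');f=env.grab_frame('wrist')[:,:,::-1];cv2.imwrite('pics/w6.png',f)
q=P('wrist',m)@np.r_[366.7,-257,48,1];print(q[:2]/q[2])
E
```

```text
time_s: 29.25
ee_pos: [603.0, 134.6, 119.0]
ee_rot: [-180.0, 0.0, 90.1]
force: [1.5, -0.2, 0.3]
gripper_width: 50.2
gripper_force: 0.0
time_s: 30.25
ee_pos: [422.6, -151.6, 136.1]
ee_rot: [180.0, 0.0, 90.1]
force: [0.1, 0.8, -0.8]
gripper_width: 60.2
gripper_force: 0.0
time_s: 30.85
ee_pos: [366.5, -255.4, 135.9]
ee_rot: [180.0, -0.0, 90.0]
force: [0.9, 0.1, -0.2]
gripper_width: 60.1
gripper_force: 0.0
[ 366.49417108 -255.37007096  135.89018692] [-3.63685797e+01  1.08957686e+01  1.12382743e+02  3.95816073e-02
  5.67414676e+01 -3.63831451e+01]
[321.92586886 204.49361647]
```

View pics/w6.png

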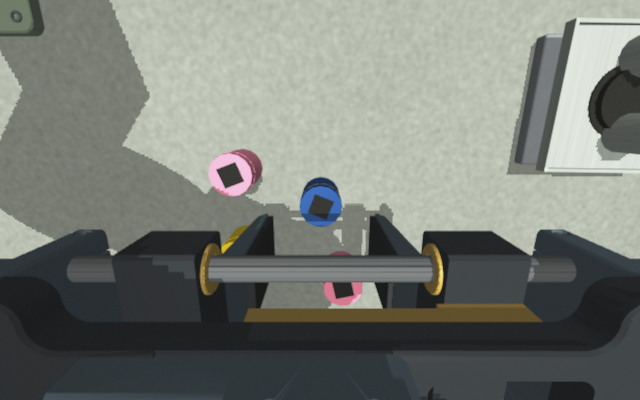

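The blue socket's top centre is at (321,206) and agrees to within 2 mm. The pinks at (232,175) and (343,290) clear the fingers. I grasp with the tip at z≈22.

```bash
python3 -m jog '{"jaw":[60,60,60,60,60,60,60],"slide":[[-0.1,0,0.3],[0,0,1],[0,0,1],[0,0,1],[0,0,0.5],[0,0,0],[0,0,0]],"spin":[0,0,0,0,0,0,0]}'
python3 -m jog '{"jaw":[33,33,33,33,33,33,33,33,33,33],"slide":[[0,0,0],[0,0,0],[0,0,0],[0,0,0],[0,0,0],[0,0,0],[0,0,-0.5],[0,0,-1],[0,0,-1],[0,0,-1]],"spin":[0,0,0,0,0,0,0,0,0,0]}' 25
```

```text
time_s: 31.6
ee_pos: [366.9, -258.2, 21.8]
ee_rot: [-180.0, -0.0, 90.1]
force: [-0.2, -0.8, 0.6]
gripper_width: 60.2
gripper_force: 0.0
time_s: 32.6
ee_pos: [366.1, -258.3, 127.7]
ee_rot: [-180.0, -0.0, 90.0]
force: [0.6, 0.4, -1.3]
gripper_width: 38.2
gripper_force: 25.0
```

```bash
python3 -m jog '{"jaw":[33,33,33,33,33,33,33,33,33,33],"slide":[[0.6,0.15,0],[1,0.26,0],[1,0.26,0],[1,0.26,0],[1,0.26,0],[1,0.26,0],[1,0.26,0],[1,0.26,0],[1,0.26,0],[1,0.26,0]],"spin":[0,0,0,0,0,0,0,0,0,0]}'
python3 -m jog '{"jaw":[33,33,33,33,33,33,33,33,33,33],"slide":[[1,0.26,0],[1,0.26,0],[1,0.26,0],[1,0.26,0],[1,0.26,0],[1,0.26,0],[1,0.26,0],[1,0.26,0],[1,0.26,0],[1,0.26,0]],"spin":[0,0,0,0,0,0,0,0,0,0]}'
python3 -m jog '{"jaw":[33,33,33,33,33],"slide":[[1,0.26,0],[1,0.26,0],[0.6,0.3,0],[0,0,0],[0,0,0]],"spin":[0,0,0,0,0]}'
python3 - <<'E'
from h import *
s=env.state();print(s['ee_pos'],s['force'])
m=env.camera_model('wrist');f=env.grab_frame('wrist')[:,:,::-1];cv2.imwrite('pics/w7.png',f);np.save('w7.npy',P('wrist',m))
for X in [(519.2,344.5),(485.4,482.2),(561,507.6),(610.4,368.6),(543,425)]:
    q=P('wrist',m)@np.r_[X,22,1];print(q[:2]/q[2])
E
```

```text
time_s: 33.6
ee_pos: [440.8, 30.7, 126.7]
ee_rot: [-180.0, -0.0, 90.1]
force: [0.3, 0.2, -1.6]
gripper_width: 38.5
gripper_force: 25.0
time_s: 34.6
ee_pos: [518.5, 330.6, 126.3]
ee_rot: [-179.9, 0.0, 90.1]
force: [0.4, 0.1, -1.2]
gripper_width: 38.3
gripper_force: 25.0
time_s: 35.1
ee_pos: [542.5, 406.9, 126.0]
ee_rot: [-179.9, 0.1, 90.1]
force: [0.4, -0.0, -1.9]
gripper_width: 38.3
gripper_force: 25.0
[542.5475271  406.94775225 125.99445183] [ 0.4219185  -0.04458571 -1.91416896]
[299.2024976  256.39277581]
[259.51885939 118.4402215 ]
[342.81106736  88.97631441]
[388.62573572 234.85168514]
[322.36464525 180.08653154]
```

View pics/w7.png

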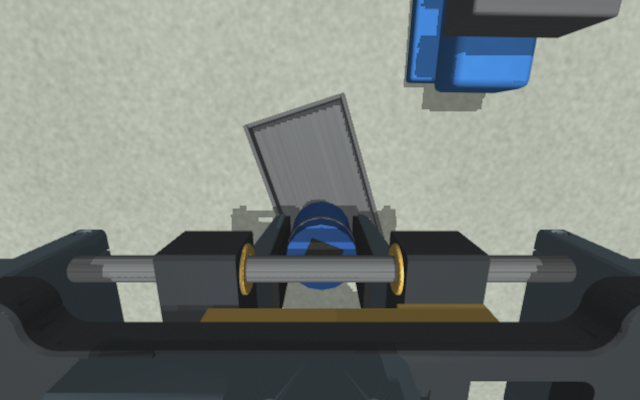

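The tray's far corners are at (246,126) and (345,94). They give a centre of (540,419) and a yaw of 17°. The socket is upright in the fingers at (321,245), so I lower it into the tray.

```bash
python3 -m jog '{"jaw":[33,33,33,33,33,33,33,33,33],"slide":[[0.4,-0.08,0],[0,0,0.8],[0,0,1],[0,0,0.8],[0,0,0.4],[0,0,0.2],[0,0,0.07],[0,0,0],[0,0,0]],"spin":[0,0,0,0,0,0,0,0,0]}'
```

```text
time_s: 36.05
ee_pos: [541.5, 420.1, 30.2]
ee_rot: [179.9, -0.1, 90.1]
force: [-0.8, 0.0, -1.4]
gripper_width: 38.6
gripper_force: 25.0
```

```bash
python3 -m jog '{"jaw":[33,33,33,33],"slide":[[0,0,0.05],[0,0,0.05],[0,0,0],[0,0,0]],"spin":[0,0,0,0]}'
```

```text
time_s: 36.45
ee_pos: [541.1, 419.9, 26.7]
ee_rot: [179.9, -0.1, 90.1]
force: [-1.1, -0.3, 3.2]
gripper_width: 38.4
gripper_force: 25.0
```

Contact shows at 3.2 N. I release, raise the arm and pull clear for a final look.

```bash
python3 -m jog '{"jaw":[41,44,47,50,52,52,52,52,52,52],"slide":[[0,0,0],[0,0,0],[0,0,0],[0,0,0],[0,0,0],[0,0,-0.3],[0,0,-0.7],[0,0,-1],[0,0,-1],[0,0,-1]],"spin":[0,0,0,0,0,0,0,0,0,0]}'
python3 -m jog '{"jaw":[52,52,52,52,52,52,52,52,52,52],"slide":[[0,-1,-0.5],[0,-1,0],[0,-1,0],[0,-1,0],[0,-1,0],[0,-1,0],[0,-1,0],[0,0,0],[0,0,0],[0,0,0]],"spin":[0,0,0,0,0,0,0,0,0,0]}'
python3 - <<'E'
from h import *
a=env.grab_frame('side')[90:350,240:440,::-1];b=env.grab_frame('scene')[130:395,180:510,::-1]
a=cv2.resize(a,None,fx=1.5,fy=1.5,interpolation=2);b=cv2.resize(b,None,fx=1.5,fy=1.5,interpolation=2)
h=max(a.shape[0],b.shape[0]);z=[cv2.copyMakeBorder(i,0,h-i.shape[0],0,0,0) for i in(a,b)]
cv2.imwrite('pics/f.png',np.hstack(z));print(env.state()['time_s'])
E
```

```text
time_s: 37.45
ee_pos: [540.8, 419.6, 147.8]
ee_rot: [180.0, -0.0, 90.1]
force: [0.5, -0.1, -0.1]
gripper_width: 52.1
gripper_force: 0.0
time_s: 38.45
ee_pos: [331.8, 419.7, 161.4]
ee_rot: [179.9, -0.1, 90.0]
force: [0.0, 0.1, -0.4]
gripper_width: 52.1
gripper_force: 0.0
38.55
```

View pics/f.png

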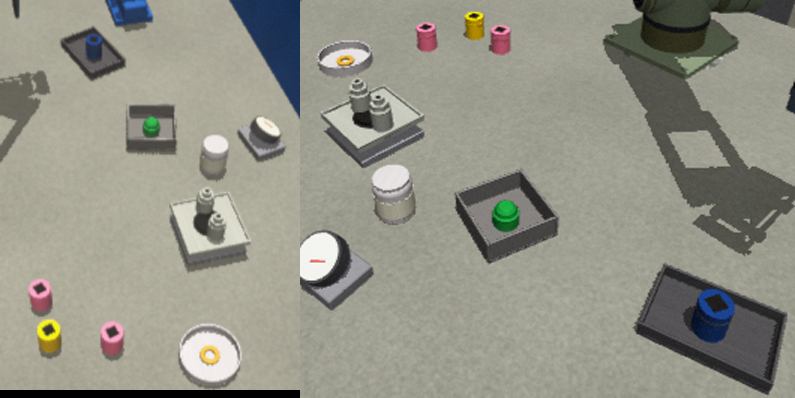

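The final view shows everything in place. The nuts are on the lift at (358,97) and (380,112), the washer in the dish at (346,60) and the cap in the bin at (506,214). The socket is upright in the tray at (713,315), and the can is unmoved at (393,195).

```bash
python3 -c "
from workcell import env
print(env.job_done())"
```

```text
the job is handed in; nothing more can be done
None
```

The job was handed in at about 39 s: both nuts stand upright on the lift, the washer is flat in the dish, the cap is in the bin, the socket is upright in the tray, and the can was not moved.

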